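# Swap the stone in the polishing clip

### The job

Draw the finished white stone gently out of the spring clip on the brass arm and lay it flat, without dropping it, in the celadon dish. Then take the next white stone off the grey rubber puck, push it flat between the clip's jaws until it is fully home against the stop, and let go so that the clip alone holds it. Shell chips easily: never grip a stone with more than about 10 N, do not let either white stone fall to the bench, and leave the other things where they are.

Things in the scene. Friction and masses are not known exactly. Their poses are not given: they have to be found in the camera images.
- finished_stone: white biconvex baduk stone, 22 across, 11 thick, rim an upright band 3.6 high, about 11 g, chips if gripped with over 10 N (10 N on each side); starts pinched flat in the clip. Origin at its centre, z through its thickness
- next_stone: white stone of the same shape and size; starts lying flat in the middle of the rubber puck's top. Origin at its centre, z through its thickness
- clip_stand: fixed stand: steel foot 80 x 70 x 14, brass post 24 across and 104 high on the origin axis, and from it a brass arm 10 wide running 85 towards -x of this frame, ending in the spring clip. Origin under the post, on the bench; z up. The clip's mouth opens towards -x of this frame
- clip_home (a point): centre of a stone fully home in the clip: 80 towards -x of clip_stand, 85.5 above the bench. Axes as clip_stand: stones go in along +x, come out along -x. Both jaws are only 8 wide (in y): the stone's two y sides stay free for fingers. A stop meets the stone's rim 11 towards +x of this point
- clip_mouth (a point): middle of the lower jaw's front edge: 5 towards -x of clip_home, 5.5 below it, level with the jaw's flat top. From here a lip slopes down for another 8 towards -x. The upper jaw's upturned lip ends 10 towards -x of this point; nothing of the jaw rises more than 25 above it
- clip_jaw (a joint): upper jaw of the clip (rad), hinged 30 towards +x of and 8 above clip_home, sprung shut. 0: parallel to the lower jaw, 11 gap, as when holding a stone; -0.13: empty, gap about 7; positive: further open. The stone's tapering edge forces it open; it presses with about 1.2 N, and a stone slides in or out with a few newtons
- dish: round shallow celadon dish, loose, 132 across the rim, 16 high, flat inside floor about 106 across and 5 above its underside. Origin centre of underside, z up
- dish_floor (a point): middle of the dish's inside floor; a stone lying there has its centre 5.5 above
- puck: grey rubber puck stuck to the bench, 60 across, 20 high, flat top. Origin centre of underside
- polish_tin: plain metal tin stuck to the bench, 66 across, 50 high; bystander, an obstacle (sizes in mm, origin centre of underside)
- chuck_key: T-shaped lathe chuck key of blued steel lying flat, shaft 100 along its x, cross bar 70 along y, 15 high; bystander (sizes in mm, origin centre of underside)
- calliper: steel calliper with black slide lying flat, 130 long along its x, jaws 46 long, 8 high; bystander (sizes in mm, origin centre of underside)
- compound_jar: amber glass jar with steel lid, 56 across, 62 high; bystander (sizes in mm, origin centre of underside)
- slate_stone: black slate stone lying on the bench, 22 across, 11 thick; bystander (sizes in mm, origin its centre)

How it is judged (in metres and radians):
On the way, in this order (a step that is already met when the one before it is completed fails the run):
1. the finished stone is drawn out of the clip in the fingers (distance between finished_stone and clip_home above 0.04 m and contact force between the fingers and finished_stone above 0.2 N), for 0.1 s.
2. it is lowered to within 5 mm of the dish's floor while still in the fingers (horizontal distance between finished_stone and dish_floor below 0.042 m and z of finished_stone in the frame of dish_floor below 0.0105 m and contact force between the fingers and finished_stone above 0.2 N), for 0.04 s.
3. the finished stone lies in the dish, let go, and the next stone is lifted off the puck in the fingers (horizontal distance between finished_stone and dish_floor below 0.042 m and z of finished_stone in the frame of dish_floor below 0.009 m and angle between finished_stone's own z axis and vertical below 0.3 rad and z of next_stone in the frame of puck above 0.035 m and contact force between the fingers and next_stone above 0.2 N), for 0.1 s.
4. the next stone is home between the jaws (x of next_stone in the frame of clip_home between -0.004 and 0.004 m and y of next_stone in the frame of clip_home between -0.004 and 0.004 m and z of next_stone in the frame of clip_home between -0.003 and 0.003 m and value of joint clip_jaw above -0.06 rad), for 0.2 s.
At the end, for the whole second after the job is handed in: The finished stone lies at rest and flat (tilt under 0.3 rad) on the dish's floor, centre within 42 mm of the dish's middle; the next stone is held by the clip alone, its centre within 4 mm of the home point along x and y and 3 mm in height, the jaw held open by it (joint above -0.06); both let go (all of step 4 and horizontal distance between finished_stone and dish_floor below 0.042 m and z of finished_stone in the frame of dish_floor below 0.009 m and angle between finished_stone's own z axis and vertical below 0.3 rad and linear speed of each of finished_stone, next_stone below 0.02 m/s and contact force between the fingers and finished_stone below 0.05 N and contact force between the fingers and next_stone below 0.05 N); the robot touches nothing.
It fails at once if a white stone is gripped too hard: the forces of the two fingers on it, added, pass 21 N (a grip of 10 N counts as 20) (contact force between the fingers and finished_stone above 21 N or contact force between the fingers and next_stone above 21 N).
It fails at once if a white stone falls to the bench (height (world z) of any of finished_stone, next_stone below 0.008 m).
It fails at once if a bystander is moved more than 30 mm (distance of any of chuck_key, calliper, compound_jar, slate_stone from where it was at the start of the episode above 0.03 m).
It also fails if it takes over 67 s, if anything falls off the work surface, if the arm or the gripper's body presses on something with over 40 N, if the wrist force passes 120 N, or if a joint passes its speed limit or range.

### The arm

A 6-joint arm with a two-finger parallel gripper is mounted at the origin on the work surface. World frame = base frame: x ahead of the robot, y to its left, z up, the work surface at z = 0. Lengths are in m, angles in degrees, forces in N, time in s.
With the tool pointing down it reaches from about 0.3 to 0.75 m from the base axis. Payload 8.5 kg.
Tool frame: the origin (TCP) lies at the very end of the fingers, on their centre line; the grasp point (between the pads) lies 19 mm behind it (env.tcp_to_grasp is the distance from the TCP to the grasp point, in m); z points along the fingers, y is the line along which they close (so a half turn about z gives the same grasp; the last joint's range is limited). The gripper opens to 85 mm and grips with 20 to 120 N. Pads are 22 mm wide; open, the fingers measure 114 mm over their backs; the gripper's body (76 mm by 85 mm) begins 54 mm behind the grasp point. The pads swing forward as they close: fully open they stand 13 mm farther back than shut.
Start: joints at [64.612, 21.807, 74.336, -0, 83.858, -12.336], TCP at [0.124, 0.536, 0.231] pointing down, gripper open.
Joint ranges: [-178.18, 178.18], [-50.72, 133.34], [12.68, 142.11], [-81.47, 261.47], [9.98, 163.14], [-165.26, 165.26]. Speed limits (degrees/s): [136.94, 136.94, 180, 180, 180, 180].

### API

Orientations are given as a 3x3 rotation matrix whose columns are the frame's x, y, z axes.
In Python, from rig import status, get_image, env gives the robot as it stands.
- The arm moves only by the shell command python3 -m handwheel 'ROWS' [FORCE]. ROWS is text: rows parted by semicolons, each of 7 numbers parted by spaces: the shift along the world's x, y, z in cm, then the turn, a rotation vector about the world's x, y, z in degrees, then the opening, from 0 (shut) to 1 (fully open). In form: dx dy dz wx wy wz gripper; .... A call has 1 to 8 rows; each row is the pose to reach, as a shift and turn from the pose commanded when the call began; what a row does not reach only later rows make up. A row lasts 1/12 s, in which the tool goes at most 41.7 mm and 7.16 degrees, less where a joint would pass 70% of its speed; a pose out of reach is approached as far as the arm can. A call with a gripper value outside its range is refused whole. The fingers move at their own pace and stop on an object; FORCE is the grip in N (left out, the last holds). Time passes only in rows, so rows that repeat a pose let the fingers close. It gives the time, the measured TCP pose, the force, the opening and the grip force at its end, in the units of the state.
- status.observe(): the state, without advancing time (a new reading comes with each control period).
- get_image(name): name is "scene" or "top" or "wrist"; returns a dict with "color" (384x512x3 uint8, red, green, blue), "vertical_fov" (degrees; the focal length in pixels is half the picture's height over the tangent of half this angle, whatever the lens; pixels are square), "cx", "cy" (the principal point, pixels), "k1" (the pictures are not rectified: a ray, as slopes to the right and down, at radius r is drawn at 1 + k1 r^2 times it, then the intrinsics apply), "xyz" and "orientation" of the camera in the world. Camera axes: x right, y down, z forward; pixel columns grow to the right and rows downward; lengths in m; the calibration is good to about 2 mm. A picture is of the moment at which its call begins. There is no depth.
- env.close_job(): hands the job in; it is judged then, once.
The state is a dict: "time_s": time; "q": joint angles; "qvel": joint speeds; "joint_efforts": joint torques, N m; "position": TCP position; "tool_rot": TCP orientation; "ft_force": force on the tool from outside, world axes, zero at the start; "wrist_torque": the same for the moment, N m; "grip_width": finger opening in m; "gripper_force": force on a finger pad.
Only numpy, scipy, OpenCV 4.12 (cv2) and the standard library are available. Lean on these libraries where they do the work, as an engineer would, in place of code of your own. Each camera call takes 0.05 s, during which the arm holds its last target. There are 200 camera calls.

## Working session

There is one attempt and no reset: what is moved stays moved. The work goes in short steps, Python scripts to look and compute and a shell command to move; the robot and the scene stay as the last step left them, time stands still between calls to the robot, and variables do not carry over. Pictures are saved under pics/ and viewed, at most 12 in all, crops included, and the job is handed in when it is done.

```bash
mkdir -p pics; ls; cat > h.py <<'E'
import numpy as np,cv2
from rig import status,get_image,env
def ray(im,u,v):
    H=im["color"].shape[0]; f=H/2/np.tan(np.radians(im["vertical_fov"])/2)
    d=np.array([(u-im["cx"])/f,(v-im["cy"])/f]); p=d.copy()
    for _ in range(20): p=d/(1+im["k1"]*(p@p))
    return np.array(im["xyz"]),np.array(im["orientation"])@np.array([p[0],p[1],1])
def onz(im,u,v,z):
    o,d=ray(im,u,v); return o+d*(z-o[2])/d[2]
def tri(im1,p1,im2,p2):
    A=[];b=[]
    for im,p in((im1,p1),(im2,p2)):
        o,d=ray(im,*p); d=d/np.linalg.norm(d); P=np.eye(3)-np.outer(d,d); A.append(P);b.append(P@o)
    return np.linalg.lstsq(np.vstack(A),np.hstack(b),rcond=None)[0]
def proj(im,X):
    H=im["color"].shape[0]; f=H/2/np.tan(np.radians(im["vertical_fov"])/2)
    c=np.array(im["orientation"]).T@(np.array(X)-np.array(im["xyz"])); p=c[:2]/c[2]; p=p*(1+im["k1"]*(p@p))
    return p*f+[im["cx"],im["cy"]]
def snap(n,name,crop=None,s=1):
    import pickle
    im=get_image(n); pickle.dump(im,open(f"{name}.pkl","wb")); c=im["color"][:,:,::-1]
    if crop: c=c[crop[1]:crop[3],crop[0]:crop[2]]
    cv2.imwrite(f"pics/{name}.png",cv2.resize(c,None,fx=s,fy=s,interpolation=cv2.INTER_CUBIC)); return im
E
python3 - <<'E'
from h import *
for n in("top","scene"):
    im=snap(n,n+"0",s=1.5); print(n,im["xyz"],np.round(im["orientation"],3).tolist(),im["vertical_fov"],im["k1"])
s=status.observe();print(s["time_s"],s["position"],np.round(s["tool_rot"],3).tolist(),s["grip_width"],env.tcp_to_grasp)
E
```

```text
pics
top [ 0.47442385 -0.06614956  1.25628132] [[0.027, -0.994, 0.107], [-1.0, -0.028, -0.006], [0.009, -0.107, -0.994]] 42.510810831620226 -0.0648243593392499
scene [1.13019234 0.11078505 1.01606958] [[-0.286, 0.82, -0.496], [0.958, 0.247, -0.143], [0.005, -0.516, -0.857]] 43.852491352065115 -0.06740834569362986
0.1 [0.12410791 0.5355495  0.23079628] [[-0.974, 0.226, -0.001], [0.226, 0.974, -0.001], [0.0, -0.001, -1.0]] 0.08561125797541576 0.0187
```

View pics/top0.png

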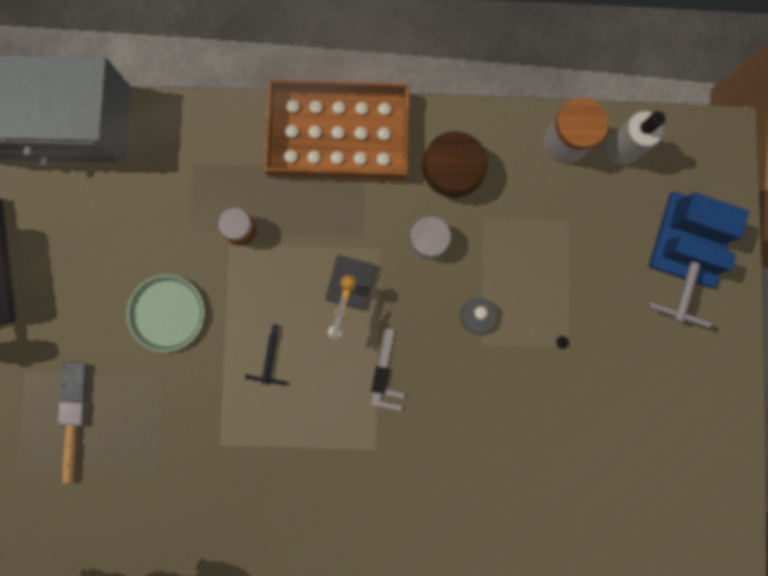

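View pics/scene0.png

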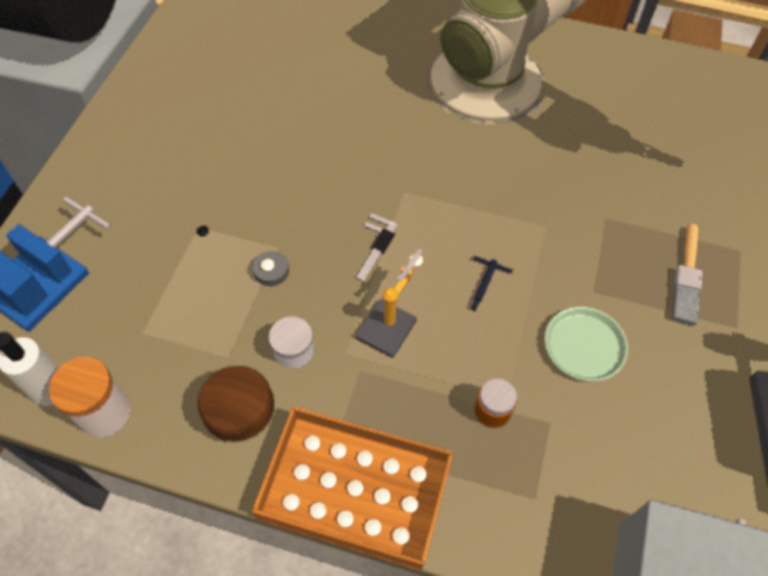

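Top view, displayed pixels: post top (348,283), clip stone (334,331), dish (166,313), puck (480,315) with the next stone on it, tin (431,237), calliper near (385,370) and key near (268,355). The scene view agrees: clip stone at (417,260), puck (270,267), dish (586,344).

```bash
python3 - <<'E'
from h import *
import pickle
T=pickle.load(open("top0.pkl","rb"));S=pickle.load(open("scene0.pkl","rb"))
def blob(im,lo,hi,c,r):
    hsv=cv2.cvtColor(im["color"],cv2.COLOR_RGB2HSV); m=cv2.inRange(hsv,lo,hi)
    k=np.zeros_like(m);cv2.circle(k,c,r,255,-1);m&=k
    n,l,st,ce=cv2.connectedComponentsWithStats(m);i=1+np.argmax(st[1:,4]);return ce[i],st[i]
g=((30,30,60),(90,255,255));b=((8,150,120),(25,255,255));w=((0,0,165),(179,70,255))
for nm,rng,z,ct,cs in(("dish",g,.016,(111,209),(391,229)),("post",b,.104,(232,188),(261,196)),("clipst",w,.088,(223,221),(278,173)),("next",w,.0275,(321,209),(179,177))):
    r=40 if nm=="dish" else 9 
    for im,c in((T,ct),(S,cs)):
        try:
            ce,st=blob(im,*rng,c,r);print(nm,np.round(ce,1),st,np.round(onz(im,*ce,z),4))
        except Exception as e: print(nm,e)
for p in((480,315),):print("puck",onz(T,p[0]/1.5,p[1]/1.5,.02))
print("foot corners",[np.round(onz(T,u/1.5,v/1.5,.014)[:2],3).tolist() for u,v in((338,256),(377,267),(367,309),(327,299))])
E
```

```text
dish [110.1 208.5] [  84  183   53   52 2189] [0.5465 0.2784 0.016 ]
dish [390.2 228.8] [ 363  204   56   50 2163] [0.55  0.278 0.016]
post [231.2 189.3] [228 184   8  13  75] [ 0.5946 -0.0286  0.104 ]
post [261.  196.7] [255 188  14  18 138] [ 0.6042 -0.0257  0.104 ]
clipst [220.2 220.1] [219 218   3   5  10] [ 0.5224 -0.0044  0.088 ]
clipst [276.7 172.6] [271 166  11  14  93] [ 0.5213 -0.0114  0.088 ]
next [319.9 208.1] [317 205   7   7  34] [ 0.5616 -0.249   0.0275]
next [178.1 176. ] [174 172   9   9  67] [ 0.562  -0.2508  0.0275]
puck [ 0.55735656 -0.25050755  0.02      ]
foot corners [[0.651, -0.009], [0.634, -0.076], [0.563, -0.061], [0.578, 0.007]]
```

```bash
python3 -m handwheel '4 -6.6 0 0 0 0 1;8 -13.2 0 0 0 0 1;12 -19.8 0 0 0 0 1;16 -26.4 0 0 0 0 1;16 -26.4 0 0 0 0 1;16 -26.4 0 0 0 0 1;16 -26.4 0 0 0 0 1;16 -26.4 0 0 0 0 1' 20; python3 -m handwheel '4 -6.6 0 0 0 0 1;8 -13.2 0 0 0 0 1;12 -19.8 0 0 0 0 1;16 -26.4 0 0 0 0 1;16 -26.4 0 0 0 0 1;16 -26.4 0 0 0 0 1;16 -26.4 0 0 0 0 1;16 -26.4 0 0 0 0 1'
python3 - <<'E'
from h import *
im=snap("wrist","w1",s=1.5);s=status.observe()
print(s["position"],np.round(s["tool_rot"],3).tolist(),im["xyz"],np.round(im["orientation"],3).tolist(),im["vertical_fov"])
E
```

```text
time_s: 0.77
position: [0.2855, 0.2687, 0.2312]
tool_rot: [[-0.974, 0.228, 0.0], [0.228, 0.974, -0.001], [-0.0, -0.001, -1.0]]
ft_force: [-0.0, 0.4, 0.7]
grip_width: 0.0853
gripper_force: 0.0
time_s: 1.43
position: [0.4461, 0.0038, 0.2309]
tool_rot: [[-0.973, 0.229, 0.0], [0.229, 0.973, -0.001], [-0.0, -0.001, -1.0]]
ft_force: [-0.5, 0.5, -1.1]
grip_width: 0.0855
gripper_force: 0.0
[0.44670602 0.00321304 0.23077196] [[-0.973, 0.23, 0.0], [0.23, 0.973, -0.001], [-0.0, -0.001, -1.0]] [0.36706958 0.02196676 0.37442095] [[0.229, 0.924, 0.308], [0.973, -0.217, -0.073], [-0.001, 0.316, -0.949]] 68.70827406103948
```

View pics/w1.png

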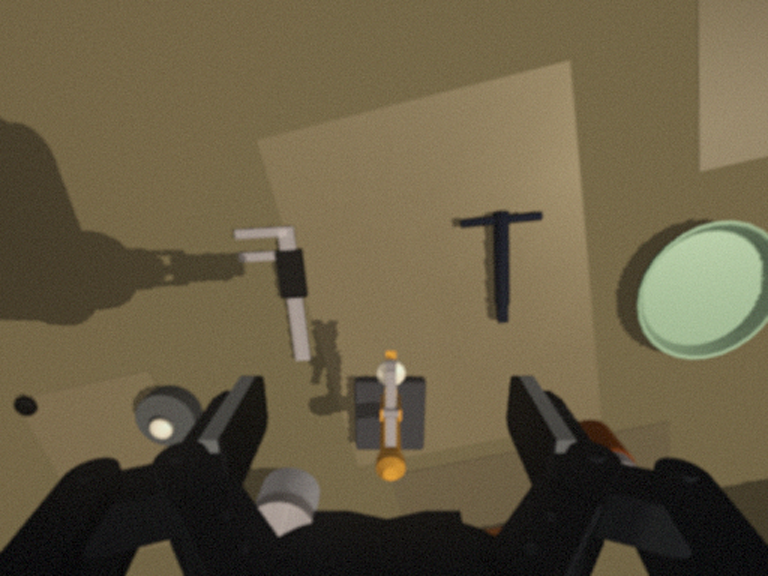

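Wrist view, displayed pixels: stone (391,373) between the fingers, post top (391,466), arm almost vertical in the picture, next stone (160,429).

```bash
python3 - <<'E'
from h import *
import pickle
W=pickle.load(open("w1.pkl","rb"));T=pickle.load(open("top0.pkl","rb"));S=pickle.load(open("scene0.pkl","rb"))
hsv=cv2.cvtColor(W["color"],cv2.COLOR_RGB2HSV)
def big(m,c,r):
    k=np.zeros_like(m);cv2.circle(k,c,r,255,-1);n,l,st,ce=cv2.connectedComponentsWithStats(m&k);i=1+np.argmax(st[1:,4]);return ce[i],st[i]
m=cv2.inRange(hsv,(10,0,150),(40,110,255)); ce,st=big(m,(260,248),12);print("stone",ce,st)
x0,y0,w,h,_=st;c=(x0+w/2-.5,y0+h/2-.5);P=onz(W,*c,.0855);print(c,P)
b=cv2.inRange(hsv,(8,150,80),(25,255,255));cb,sb=big(b,(260,311),13);print("post",cb,sb);Q=onz(W,*cb,.104);print(Q)
d=(Q-P)[:2];print("dist",np.linalg.norm(d),"yaw",np.degrees(np.arctan2(d[1],d[0])))
cn,sn=big(m,(107,286),15);print("next",cn,sn,onz(W,*cn,.0275))
R=status.observe()["tool_rot"];print("tool yaw",np.degrees(np.arctan2(-R[0][1],R[1][1])))
for z in(.1,.0855):
  pass
print("tri next",tri(W,cn,T,(319.9,208.1)),"tri post",tri(W,cb,S,(261,196.7)))
E
```

```text
stone [260.89908257 249.70183486] [251 241  20  20 218]
(np.float64(260.5), np.float64(250.5)) [ 0.52568425 -0.01214784  0.0855    ]
post [260.18591549 309.4       ] [251 299  20  22 355]
[ 0.5914486  -0.02792579  0.104     ]
dist 0.06763057446813452 yaw -13.491207354719498
next [106.99367089 285.79113924] [100 280  15  13 158] [ 0.56326482 -0.2510993   0.0275    ]
tool yaw -13.299147998071533
tri next [ 0.56140162 -0.24857083  0.03074308] tri post [ 0.59882191 -0.02838265  0.09495579]
```

```bash
python3 -m handwheel '3.8 -0.7 0 0 0 0 0.5;7.5 -1.4 -2 0 0 0 0.5;7.5 -1.4 -6 0 0 0 0.45;7.5 -1.4 -9 0 0 0 0.45;7.5 -1.4 -12 0 0 0 0.45;7.5 -1.4 -13 0 0 0 0.45;7.5 -1.4 -13 0 0 0 0.45;7.5 -1.4 -13 0 0 0 0.45' 20
python3 - <<'E'
from h import *
im=snap("wrist","w2",(130,180,390,384),2.5);s=status.observe();print(s["position"],s["grip_width"])
E
```

```text
time_s: 2.15
position: [0.5191, -0.006, 0.1013]
tool_rot: [[-0.974, 0.226, -0.001], [0.226, 0.974, 0.0], [0.001, 0.0, -1.0]]
ft_force: [0.4, 0.3, 0.6]
grip_width: 0.0386
gripper_force: 0.0
[ 0.51960551 -0.00612789  0.10210351] 0.03866399263190026
```

View pics/w2.png

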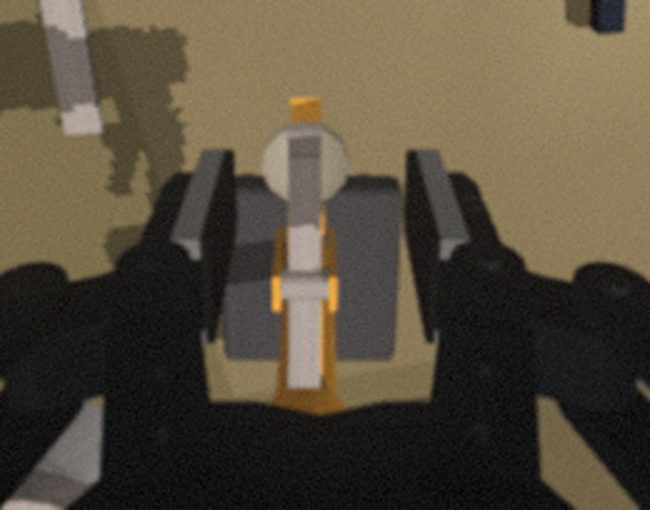

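The picture shows the stone at crop (305,162) and the pads' midline at about column 320. So the stone is about 4 mm to the left of the tool, and I need its ray exactly.

```bash
python3 - <<'E'
from h import *
import pickle
W=pickle.load(open("w2.pkl","rb"))
for u in((252,244.5),): print(onz(W,*u,.0855),proj(W,(.522,-.011,.0855)))
print("left/right edge",onz(W,130+262/2.5,244,.0855),onz(W,130+347/2.5,244,.0855))
print("top edge",onz(W,252,180+124/2.5,.0855), "mouth lip tip",onz(W,130+305/2.5,180+97/2.5,.078))
E
```

```text
[ 0.52214076 -0.01087961  0.0855    ] [251.763837   244.34475132]
left/right edge [ 0.51934161 -0.02141845  0.0855    ] [ 5.24196333e-01 -4.25408585e-04  8.55000000e-02]
top edge [ 0.51205796 -0.00847881  0.0855    ] mouth lip tip [ 0.50803001 -0.00766649  0.078     ]
```

```bash
python3 -m handwheel '0.3 -0.45 0 0 0 0 0.45;0.3 -0.45 -1 0 0 0 0.45;0.3 -0.45 -2.1 0 0 0 0.4;0.3 -0.45 -2.1 0 0 0 0.35;0.3 -0.45 -2.1 0 0 0 0.32;0.3 -0.45 -2.1 0 0 0 0.3;0.3 -0.45 -2.1 0 0 0 0.3;0.3 -0.45 -2.1 0 0 0 0.3' 20
```

```text
time_s: 2.87
position: [0.5226, -0.0108, 0.081]
tool_rot: [[-0.974, 0.226, 0.001], [0.226, 0.974, -0.0], [-0.001, -0.0, -1.0]]
ft_force: [-0.4, 0.4, -0.6]
grip_width: 0.026
gripper_force: 0.0
```

```bash
python3 -m handwheel '0 0 0 0 0 0 0.28;0 0 0 0 0 0 0.27;0 0 0 0 0 0 0.265;0 0 0 0 0 0 0.265' 20;python3 -m handwheel '0 0 0 0 0 0 0.26;0 0 0 0 0 0 0.26'; python3 -m handwheel '0 0 0 0 0 0 0.255;0 0 0 0 0 0 0.255'
```

```text
time_s: 3.2
position: [0.5222, -0.0107, 0.0804]
tool_rot: [[-0.974, 0.226, 0.0], [0.226, 0.974, -0.0], [-0.0, -0.0, -1.0]]
ft_force: [0.5, 0.4, 1.1]
grip_width: 0.0226
gripper_force: 0.0
time_s: 3.37
position: [0.5222, -0.0107, 0.0803]
tool_rot: [[-0.974, 0.226, -0.0], [0.226, 0.974, 0.0], [0.0, 0.0, -1.0]]
ft_force: [0.2, 1.6, 0.1]
grip_width: 0.0221
gripper_force: 0.2
time_s: 3.53
position: [0.5222, -0.0106, 0.0803]
tool_rot: [[-0.974, 0.226, 0.0], [0.226, 0.974, 0.0], [0.0, 0.0, -1.0]]
ft_force: [0.3, 1.7, -0.5]
grip_width: 0.0219
gripper_force: 0.9
```

```bash
python3 -m handwheel '0 0 0 0 0 0 0.25;0 0 0 0 0 0 0.25' 20;python3 -m handwheel '0 0 0 0 0 0 0.245;0 0 0 0 0 0 0.245'; python3 -m handwheel '0 0 0 0 0 0 0.24;0 0 0 0 0 0 0.24'
```

```text
time_s: 3.7
position: [0.5222, -0.0106, 0.0804]
tool_rot: [[-0.974, 0.226, 0.0], [0.226, 0.974, 0.0], [-0.0, 0.0, -1.0]]
ft_force: [-0.1, 1.7, 0.4]
grip_width: 0.0212
gripper_force: 3.1
time_s: 3.87
position: [0.5222, -0.0106, 0.0804]
tool_rot: [[-0.974, 0.226, 0.0], [0.226, 0.974, 0.0], [-0.0, 0.0, -1.0]]
ft_force: [0.4, 3.4, 1.1]
grip_width: 0.0213
gripper_force: 6.3
time_s: 4.03
position: [0.5222, -0.0106, 0.0804]
tool_rot: [[-0.974, 0.226, 0.0], [0.226, 0.974, 0.0], [-0.0, 0.0, -1.0]]
ft_force: [0.5, 2.8, 1.7]
grip_width: 0.0208
gripper_force: 10.2
```

```bash
python3 -m handwheel '0 0 0 0 0 0 0.244;-0.1 0.024 0 0 0 0 0.244;-0.29 0.07 0 0 0 0 0.244;-0.58 0.14 0 0 0 0 0.244;-0.78 0.19 0 0 0 0 0.244;-0.97 0.23 0 0 0 0 0.244' 20; python3 -m handwheel '-0.3 0.07 0 0 0 0 0.244;-0.6 0.14 0 0 0 0 0.244;-0.9 0.21 0 0 0 0 0.244;-1.2 0.28 0 0 0 0 0.244;-1.5 0.35 0 0 0 0 0.244'
python3 - <<'E'
from h import *
im=snap("wrist","w3",(130,180,390,384),2.5)
E
```

```text
time_s: 4.53
position: [0.5119, -0.0084, 0.0801]
tool_rot: [[-0.974, 0.226, -0.001], [0.226, 0.974, -0.0], [0.001, -0.0, -1.0]]
ft_force: [0.7, -1.2, -1.4]
grip_width: 0.0209
gripper_force: 8.2
time_s: 4.95
position: [0.4971, -0.0048, 0.0803]
tool_rot: [[-0.974, 0.226, -0.0], [0.226, 0.974, 0.0], [0.0, -0.0, -1.0]]
ft_force: [0.2, 0.2, -0.2]
grip_width: 0.0208
gripper_force: 8.2
```

View pics/w3.png

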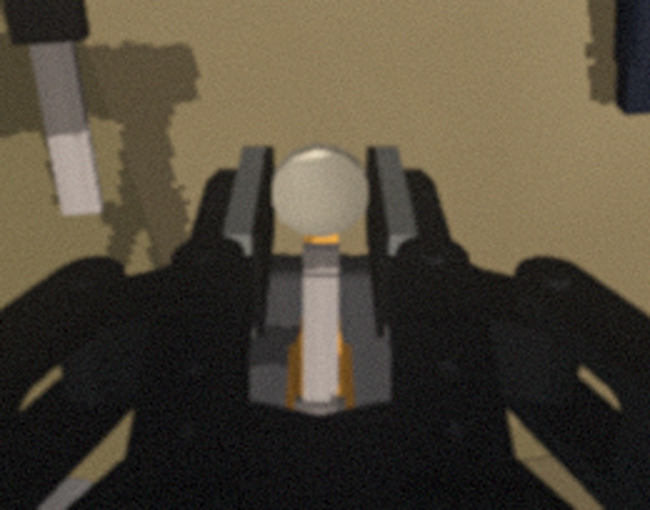

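The stone sits between the pads at crop (320,195), flat and clear of the clip. I'll draw it on and lift it over to the dish.

```bash
python3 -m handwheel '-0.7 0.17 0 0 0 0 0.244;-1.7 0.4 0 0 0 0 0.244;-2.9 0.7 0 0 0 0 0.244;-3.9 0.94 0.5 0 0 0 0.244;-3.9 0.94 2 0 0 0 0.244;-3.9 0.94 4 0 0 0 0.244;-3.9 1.5 5.5 0 0 0 0.244;-3.9 2.7 6 0 0 0 0.244' 20; python3 -m handwheel '0.5 1.5 0 0 0 0 0.244;1.4 4 0 0 0 0 0.244;2.4 6.5 0 0 0 0 0.244;3.3 9 0 0 0 0 0.244;4.2 11.5 0 0 0 0 0.244;5.2 14 0 0 0 0 0.244;6.1 16.5 0 0 0 0 0.244;7 19 0 0 0 0 0.244';python3 -m handwheel '0.8 2 0 0 0 0 0.244;1.3 4 0 0 0 0 0.244;1.7 5.6 0 0 0 0 0.244;1.9 6.4 0 0 0 0 0.244;1.9 6.4 0 0 0 0 0.244;1.9 6.4 0 0 0 0 0.244'
```

```text
time_s: 5.67
position: [0.4591, 0.0215, 0.1428]
tool_rot: [[-0.974, 0.227, 0.004], [0.227, 0.974, -0.001], [-0.004, -0.0, -1.0]]
ft_force: [-0.2, 0.3, -0.1]
grip_width: 0.0208
gripper_force: 8.2
time_s: 6.33
position: [0.5284, 0.2134, 0.1408]
tool_rot: [[-0.974, 0.226, 0.0], [0.226, 0.974, -0.0], [-0.0, 0.0, -1.0]]
ft_force: [0.5, 1.2, -0.1]
grip_width: 0.0208
gripper_force: 8.2
time_s: 6.83
position: [0.5471, 0.2757, 0.1404]
tool_rot: [[-0.974, 0.225, -0.0], [0.225, 0.974, -0.0], [0.0, -0.0, -1.0]]
ft_force: [0.3, -0.3, -0.0]
grip_width: 0.0207
gripper_force: 8.2
```

```bash
python3 -m handwheel '0 0 -2 0 0 0 0.244;0 0 -5 0 0 0 0.244;0 0 -8 0 0 0 0.244;0 0 -10.5 0 0 0 0.244;0 0 -12 0 0 0 0.244;0 0 -12.8 0 0 0 0.244;0 0 -13.2 0 0 0 0.244;0 0 -13.2 0 0 0 0.244' 20; python3 -m handwheel '0 0 -0.05 0 0 0 0.244;0 0 -0.1 0 0 0 0.244;0 0 -0.1 0 0 0 0.244'
```

```text
time_s: 7.5
position: [0.5476, 0.2755, 0.0084]
tool_rot: [[-0.974, 0.226, -0.0], [0.226, 0.974, -0.0], [0.0, -0.0, -1.0]]
ft_force: [-0.2, -0.3, 0.8]
grip_width: 0.0212
gripper_force: 8.2
time_s: 7.75
position: [0.5479, 0.2761, 0.0082]
tool_rot: [[-0.974, 0.226, 0.001], [0.226, 0.974, 0.0], [-0.001, 0.001, -1.0]]
ft_force: [-1.0, -0.5, -0.1]
grip_width: 0.0208
gripper_force: 8.2
```

```bash
python3 - <<'E'
from h import *
im=snap("wrist","w4",(130,180,390,384),2.5)
E
```

```text
(no output)
```

View pics/w4.png

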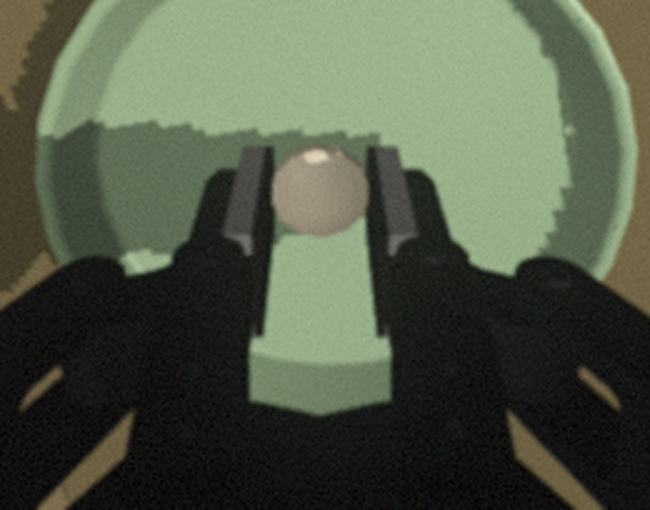

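The stone is still held flat at crop (320,192), near the dish's centre. I'll lower the last 2 mm or so and let go.

```bash
python3 -m handwheel '0 0 -0.1 0 0 0 0.244;0 0 -0.18 0 0 0 0.244;0 0 -0.18 0 0 0 0.244' 20; python3 -m handwheel '0 0 0 0 0 0 0.25;0 0 0 0 0 0 0.26;0 0 0 0 0 0 0.28;0 0 0 0 0 0 0.32;0 0 0 0 0 0 0.36;0 0 0 0 0 0 0.4;0 0 0 0 0 0 0.4'; python3 -m handwheel '0 0 1 0 0 0 0.4;0 0 4 0 0 0 0.4;0 0 8 0 0 0 0.4;0 0 12 0 0 0 0.45;0 0 13 0 0 0 0.45;0 0 13 0 0 0 0.45;0 0 13 0 0 0 0.45'
python3 - <<'E'
from h import *
im=snap("wrist","w5",s=1)
E
```

```text
time_s: 8.05
position: [0.5475, 0.2761, 0.0055]
tool_rot: [[-0.974, 0.226, -0.0], [0.226, 0.974, 0.0], [0.0, 0.0, -1.0]]
ft_force: [0.1, -0.3, -0.3]
grip_width: 0.0208
gripper_force: 8.2
time_s: 8.63
position: [0.5475, 0.2761, 0.0055]
tool_rot: [[-0.974, 0.226, 0.0], [0.226, 0.974, -0.0], [-0.0, -0.0, -1.0]]
ft_force: [0.3, 0.3, 0.3]
grip_width: 0.0344
gripper_force: 0.0
time_s: 9.22
position: [0.5473, 0.2761, 0.1359]
tool_rot: [[-0.974, 0.226, 0.001], [0.226, 0.974, 0.0], [-0.001, 0.0, -1.0]]
ft_force: [-0.3, -0.1, -0.6]
grip_width: 0.0385
gripper_force: 0.0
```

View pics/w5.png

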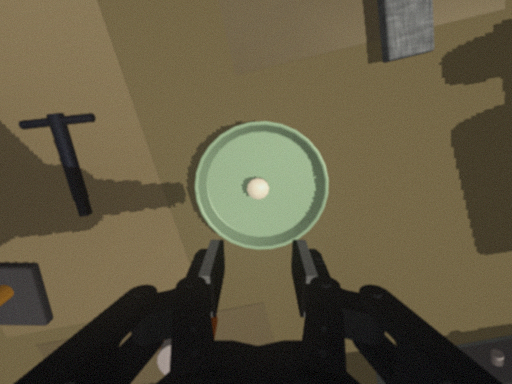

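Finished stone lies flat at the dish's centre (258,188), and nothing else has moved. On to the puck.

```bash
python3 -m handwheel '0 -2 3.5 0 0 0 0.45;0 -6 3.5 0 0 0 0.45;0 -10 3.5 0 0 0 0.45;0 -14 3.5 0 0 0 0.45;0 -18 3.5 0 0 0 0.45;0 -22 3.5 0 0 0 0.45;0 -26 3.5 0 0 0 0.45;0 -29 3.5 0 0 0 0.45' 20; python3 -m handwheel '0 -4 0 0 0 0 0.45;0 -8 0 0 0 0 0.45;0 -12 0 0 0 0 0.45;0 -16 0 0 0 0 0.45;0.7 -20 0 0 0 0 0.45;1.4 -23.5 -4 0 0 0 0.45;1.4 -23.5 -8 0 0 0 0.45;1.4 -23.5 -10 0 0 0 0.45'; python3 -m handwheel '0 0 0 0 0 0 0.45;0 0 0 0 0 0 0.45'
python3 - <<'E'
from h import *
im=snap("wrist","w6",s=1.5);print(status.observe()["position"])
hsv=cv2.cvtColor(im["color"],cv2.COLOR_RGB2HSV);m=cv2.inRange(hsv,(10,0,140),(40,110,255));m[:180]=0;m[340:]=0;m[:,:215]=0;m[:,300:]=0
n,l,st,ce=cv2.connectedComponentsWithStats(m)
for i in range(1,n):
    if st[i,4]>60:
        x,y,w,h,a=st[i];print(st[i],ce[i],onz(im,*ce[i],.0255),onz(im,x+w/2-.5,y+h/2-.5,.0255))
E
```

```text
time_s: 9.93
position: [0.5466, -0.0167, 0.1688]
tool_rot: [[-0.974, 0.227, -0.003], [0.227, 0.974, 0.0], [0.003, -0.0, -1.0]]
ft_force: [0.8, 0.3, 0.1]
grip_width: 0.0383
gripper_force: 0.0
time_s: 10.6
position: [0.5598, -0.2504, 0.0656]
tool_rot: [[-0.974, 0.229, -0.004], [0.229, 0.974, 0.003], [0.005, 0.002, -1.0]]
ft_force: [0.5, 0.6, -2.1]
grip_width: 0.0386
gripper_force: 0.0
time_s: 10.77
position: [0.5607, -0.2483, 0.0688]
tool_rot: [[-0.974, 0.226, -0.004], [0.226, 0.974, 0.003], [0.005, 0.002, -1.0]]
ft_force: [0.1, 0.3, 0.2]
grip_width: 0.0382
gripper_force: 0.0
[ 0.56167248 -0.24872545  0.07087162]
[241 212  31  29 703] [256.35561878 226.05263158] [ 0.56378208 -0.25047111  0.0255    ] [ 0.56368298 -0.2507132   0.0255    ]
[ 215  241   61   97 2287] [243.1626585  292.01880192] [ 0.61679344 -0.27354487  0.0255    ] [ 0.61438176 -0.27145373  0.0255    ]
```

View pics/w6.png

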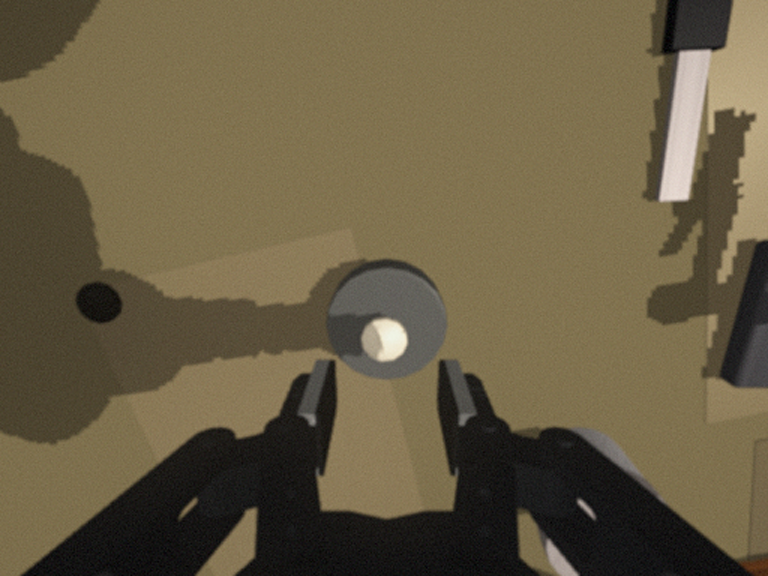

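The next stone is at displayed (384,340), slightly left of the pads' midline. I'll shift, lower and close on it.

```bash
python3 -m handwheel '0.2 -0.15 0 0 0 0 0.4;0.2 -0.15 -2 0 0 0 0.4;0.2 -0.15 -4 0 0 0 0.38;0.2 -0.15 -5 0 0 0 0.36;0.2 -0.15 -5 0 0 0 0.33;0.2 -0.15 -5 0 0 0 0.3;0.2 -0.15 -5 0 0 0 0.28;0.2 -0.15 -5 0 0 0 0.27' 20;python3 -m handwheel '0 0 0 0 0 0 0.265;0 0 0 0 0 0 0.26;0 0 0 0 0 0 0.256;0 0 0 0 0 0 0.253;0 0 0 0 0 0 0.25;0 0 0 0 0 0 0.25'; python3 -m handwheel '0 0 0 0 0 0 0.247;0 0 0 0 0 0 0.244;0 0 0 0 0 0 0.244'
```

```text
time_s: 11.48
position: [0.5639, -0.2506, 0.0216]
tool_rot: [[-0.974, 0.226, 0.001], [0.226, 0.974, -0.001], [-0.002, -0.001, -1.0]]
ft_force: [-0.1, -0.4, 0.3]
grip_width: 0.0231
gripper_force: 0.0
time_s: 11.98
position: [0.5636, -0.2504, 0.0207]
tool_rot: [[-0.974, 0.226, 0.0], [0.226, 0.974, -0.0], [-0.0, -0.0, -1.0]]
ft_force: [-0.2, -0.3, 2.9]
grip_width: 0.0219
gripper_force: 2.6
time_s: 12.23
position: [0.5636, -0.2504, 0.0207]
tool_rot: [[-0.974, 0.226, 0.0], [0.226, 0.974, -0.0], [-0.0, -0.0, -1.0]]
ft_force: [0.2, 1.1, 3.0]
grip_width: 0.0206
gripper_force: 6.3
```

```bash
python3 -m handwheel '0 0 0.5 0 0 0 0.244;0 0 1.5 0 0 0 0.244;0 0 3.5 0 0 0 0.244;0 0 6 0 0 0 0.244;0 0 8 0 0 0 0.244;0 0 9.5 0 0 0 0.244;-0.5 1 10 0 0 0 0.244;-1.1 3 10 0 0 0 0.244' 20;python3 -m handwheel '-0.9 2.5 0 0 0 0 0.244;-1.8 5 0 0 0 0 0.244;-2.7 7.5 0 0 0 0 0.244;-3.6 10 0 0 0 0 0.244;-4.5 12.5 0 0 0 0 0.244;-5.4 15 0 0 0 0 0.244;-6.3 17.5 0 0 0 0 0.244;-7.2 20 0 0 0 0 0.244'; python3 -m handwheel '-0.4 1 0 0 0 0 0.244;-0.7 2.1 -0.5 0 0 0 0.244;-0.7 2.1 -2 0 0 0 0.244;-0.7 2.1 -3.2 0 0 0 0.244;-0.7 2.1 -4 0 0 0 0.244;-0.7 2.1 -4 0 0 0 0.244;-0.7 2.1 -4 0 0 0 0.244'
python3 - <<'E'
from h import *
im=snap("wrist","w7",(130,180,390,384),2.5);snap("scene","s7",(180,80,340,200),4);print(status.observe()["position"])
E
```

```text
time_s: 12.9
position: [0.5526, -0.2215, 0.122]
tool_rot: [[-0.974, 0.228, 0.003], [0.228, 0.974, -0.002], [-0.003, -0.002, -1.0]]
ft_force: [0.2, -0.2, -0.0]
grip_width: 0.0211
gripper_force: 6.2
time_s: 13.57
position: [0.4789, -0.0187, 0.1203]
tool_rot: [[-0.974, 0.226, -0.001], [0.226, 0.974, 0.0], [0.001, 0.0, -1.0]]
ft_force: [0.5, -1.0, 0.7]
grip_width: 0.0209
gripper_force: 6.2
time_s: 14.15
position: [0.4735, 0.0003, 0.0802]
tool_rot: [[-0.974, 0.226, -0.001], [0.226, 0.974, 0.0], [0.001, -0.0, -1.0]]
ft_force: [0.2, 0.8, 0.9]
grip_width: 0.0212
gripper_force: 6.2
[4.73877695e-01 2.94445638e-04 8.09166783e-02]
```

View pics/w7.png

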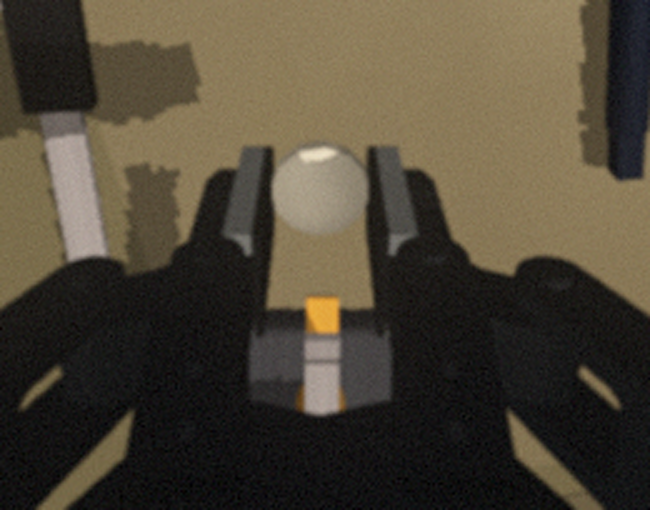

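The stone is held flat at crop (320,190), in line with the clip (lip at column 322). I'll push it in, first quick, then slow.

```bash
python3 -m handwheel '0.5 -0.12 0 0 0 0 0.242;1 -0.23 0 0 0 0 0.242;1.5 -0.35 0 0 0 0 0.242;2 -0.46 0 0 0 0 0.242;2.4 -0.56 0 0 0 0 0.242;2.6 -0.6 0 0 0 0 0.242' 20;python3 -m handwheel '0.3 -0.07 0 0 0 0 0.242;0.6 -0.14 0 0 0 0 0.242;0.9 -0.21 0 0 0 0 0.242;1.2 -0.28 0 0 0 0 0.242'
python3 -m handwheel '0.2 -0.05 0 0 0 0 0.242;0.4 -0.09 0 0 0 0 0.242;0.6 -0.14 0 0 0 0 0.242;0.6 -0.14 0 0 0 0 0.242'
```

```text
time_s: 14.75
position: [0.5003, -0.0057, 0.0805]
tool_rot: [[-0.974, 0.226, 0.0], [0.226, 0.974, -0.0], [-0.0, -0.0, -1.0]]
ft_force: [0.4, 0.8, -0.2]
grip_width: 0.0208
gripper_force: 7.6
time_s: 15.08
position: [0.5114, -0.0082, 0.0803]
tool_rot: [[-0.974, 0.226, -0.001], [0.226, 0.974, 0.0], [0.001, 0.0, -1.0]]
ft_force: [-1.3, 0.8, -0.2]
grip_width: 0.021
gripper_force: 7.6
time_s: 15.42
position: [0.5178, -0.0097, 0.0808]
tool_rot: [[-0.974, 0.226, 0.0], [0.226, 0.974, -0.0], [-0.0, 0.0, -1.0]]
ft_force: [-1.5, 0.4, 1.8]
grip_width: 0.0207
gripper_force: 7.7
```

```bash
python3 -m handwheel '0.2 -0.05 0 0 0 0 0.242;0.4 -0.09 0 0 0 0 0.242;0.4 -0.09 0 0 0 0 0.242' 20;python3 -m handwheel '0.1 -0.02 0 0 0 0 0.242;0.1 -0.02 0 0 0 0 0.242'
python3 - <<'E'
from h import *
im=snap("wrist","w8",(130,180,390,384),2.5)
E
```

```text
time_s: 15.67
position: [0.5218, -0.0106, 0.0807]
tool_rot: [[-0.974, 0.226, 0.0], [0.226, 0.974, -0.0], [-0.0, 0.0, -1.0]]
ft_force: [-2.9, -0.3, 4.9]
grip_width: 0.0209
gripper_force: 7.8
time_s: 15.83
position: [0.5223, -0.0107, 0.0807]
tool_rot: [[-0.974, 0.226, -0.0], [0.226, 0.974, 0.0], [0.0, -0.0, -1.0]]
ft_force: [-4.4, 1.4, 6.2]
grip_width: 0.021
gripper_force: 7.8
```

View pics/w8.png

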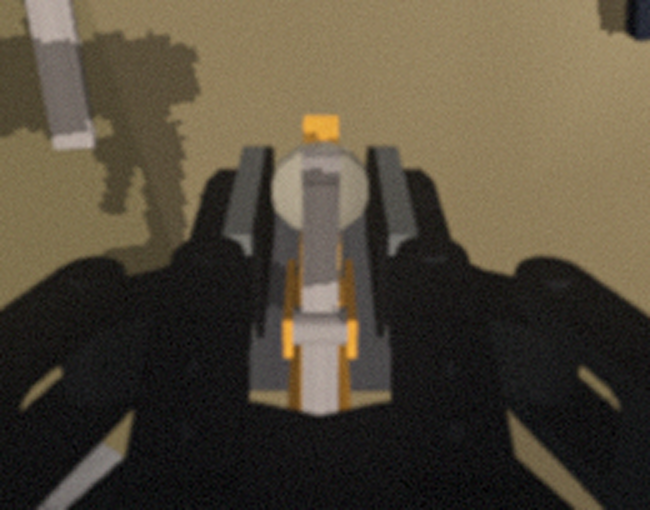

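Stone is between the jaws at crop (320,190). I'll compare its lead over the lower lip (row 115) with the same distance in the first stone's picture, and relieve the vertical load.

```bash
python3 -m handwheel '0 0 0.05 0 0 0 0.242;0 0 0.1 0 0 0 0.242;0 0 0.1 0 0 0 0.242' 20
python3 - <<'E'
from h import *
import pickle
for n,c,t,l in(("w2",305,124,97),("w8",321,147,115)):
    W=pickle.load(open(n+".pkl","rb"))
    a=onz(W,130+c/2.5,180+t/2.5,.0855);b=onz(W,130+c/2.5,180+l/2.5,.078);print(n,a,b,np.linalg.norm((a-b)[:2]))
print(onz(W,130+320/2.5,180+190/2.5,.0855))
E
```

```text
time_s: 16.13
position: [0.5226, -0.0108, 0.0813]
tool_rot: [[-0.974, 0.226, 0.0], [0.226, 0.974, -0.0], [-0.0, 0.0, -1.0]]
ft_force: [-1.1, 0.1, -2.1]
grip_width: 0.0211
gripper_force: 7.6
w2 [ 0.51205796 -0.00847881  0.0855    ] [ 0.50803001 -0.00766649  0.078     ] 0.0041090443251778
w8 [ 0.51211127 -0.00839547  0.0855    ] [ 0.50796111 -0.00741934  0.078     ] 0.004263405499090003
[ 0.52248183 -0.01101665  0.0855    ]
```

```bash
python3 -m handwheel '0.06 -0.01 -0.03 0 0 0 0.242;0.06 -0.01 -0.03 0 0 0 0.25;0.06 -0.01 -0.03 0 0 0 0.26;0.06 -0.01 -0.03 0 0 0 0.28;0.06 -0.01 -0.03 0 0 0 0.32;0.06 -0.01 -0.03 0 0 0 0.4;0.06 -0.01 -0.03 0 0 0 0.45;0.06 -0.01 -0.03 0 0 0 0.45' 20;python3 -m handwheel '0 0 0.5 0 0 0 0.45;0 0 2 0 0 0 0.45;0 0 5 0 0 0 0.45;-2 0.5 8 0 0 0 0.45;-5 1.2 10 0 0 0 0.45;-5 1.2 10 0 0 0 0.45;-5 1.2 10 0 0 0 0.45'
python3 - <<'E'
from h import *
im=snap("wrist","w9",(130,180,390,384),2.5)
for d in ((.522,-.011,.0855),): print((proj(im,d)-[130,180])*2.5, (proj(im,(.5117,-.0085,.0855))-[130,180])*2.5)
E
```

```text
time_s: 16.8
position: [0.5232, -0.0108, 0.0813]
tool_rot: [[-0.974, 0.226, 0.0], [0.226, 0.974, -0.0], [-0.0, 0.0, -1.0]]
ft_force: [0.2, 1.1, -0.8]
grip_width: 0.0385
gripper_force: 0.0
time_s: 17.38
position: [0.4728, 0.0014, 0.1828]
tool_rot: [[-0.974, 0.226, 0.003], [0.226, 0.974, -0.001], [-0.003, -0.0, -1.0]]
ft_force: [-0.0, -0.5, -0.1]
grip_width: 0.0383
gripper_force: 0.0
[317.91923891 167.65944027] [318.20568432 142.83913044]
```

View pics/w9.png

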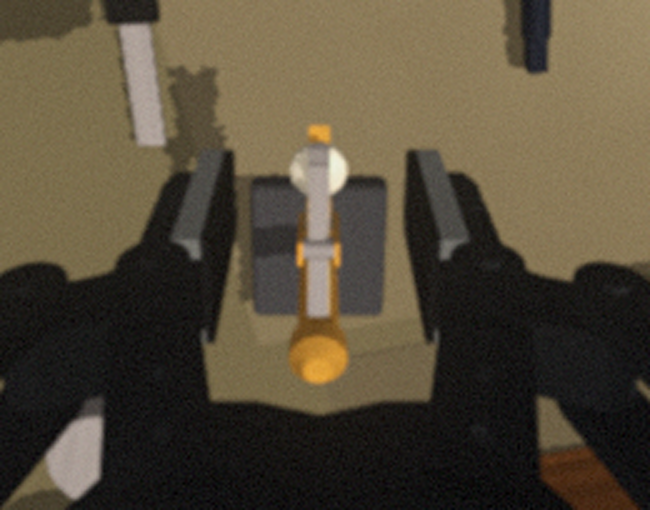

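The clip alone holds the stone at crop (319,171), about 1 mm from the predicted home position of (318,168). Handing in.

```bash
python3 -m handwheel '0 0 0 0 0 0 0.45;0 0 0 0 0 0 0.45;0 0 0 0 0 0 0.45;0 0 0 0 0 0 0.45'; python3 -c "
from rig import env
print(env.close_job())"
```

```text
time_s: 17.77
position: [0.4733, 0.0011, 0.1806]
tool_rot: [[-0.974, 0.226, -0.001], [0.226, 0.974, 0.0], [0.001, 0.0, -1.0]]
ft_force: [0.4, 0.5, 0.2]
grip_width: 0.0379
gripper_force: 0.0
the job is handed in; nothing more can be done
None
```

I handed the job in at about 18 s (no verdict came back): the finished stone lies flat in the middle of the dish, and the next stone is held by the clip alone, within about 1 mm of home by the last picture; one grip reading on the finished stone briefly touched 10.2 N, and the rest stayed at 8.2 N or below.

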